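Put two tubs of plums under their drop lids and weights

TASK

Put the plums in both blue tubs under weight: in each tub first lay the wooden drop lid of its size flat on the plums, knob up, then stand the ring weight of its size on that lid, handle up, so that the lid's knob goes up into the ring. The larger lid and weight belong in the wider tub, the smaller ones in the narrower; set everything down gently without dropping it, let go, and leave the two packed punnets where they are.

Things in the scene. Friction and masses are not known exactly. Their poses are not given: they have to be found in the camera images.
- crock_wide: the wider of two pale blue round straight-sided tubs, fixed to the table, part filled with dark red plums (a firm, level bed). Outer diameter 150 mm, inner 136 mm, wall 7 mm, height 90 mm; the bed of plums lies 45 mm above the underside, so 45 mm below the rim. Origin: centre of the underside, z up; its yaw means nothing
- crock_narrow: the narrower of two pale blue round straight-sided tubs, fixed to the table, part filled with dark red plums (a firm, level bed). Outer diameter 118 mm, inner 104 mm, wall 7 mm, height 90 mm; the bed of plums lies 45 mm above the underside, so 45 mm below the rim. Origin: centre of the underside, z up; its yaw means nothing
- lid_wide: the larger round drop lid of pale wood, loose, lying flat with its knob up: a disc 120 mm across and 14 mm thick with a plain cylindrical knob in the middle, 28 mm across and 26 mm high (its top 40 mm above the underside). About 160 g. Origin: centre of the underside, z up through the knob; its yaw means nothing
- lid_narrow: the smaller round drop lid of pale wood, loose, lying flat with its knob up: a disc 88 mm across and 14 mm thick with a plain cylindrical knob in the middle, 24 mm across and 26 mm high (its top 40 mm above the underside). About 100 g. Origin: centre of the underside, z up through the knob; its yaw means nothing
- weight_wide: the larger pickle weight, loose, upright: a grey stone ring 112 mm across, 30 mm high, open middle 64 mm across, with a straight steel bar handle over the middle on two posts. Bar 100 mm long, 14 mm wide, 44 to 58 mm above the underside; grasp it across its width at its middle. About 750 g. Origin: centre of the underside, z up; the bar runs along its x axis
- weight_narrow: the smaller pickle weight, loose, upright: a grey stone ring 76 mm across, 30 mm high, open middle 50 mm across, with a straight steel bar handle over the middle on two posts. Bar 75 mm long, 14 mm wide, 44 to 58 mm above the underside; grasp it across its width at its middle. About 380 g. Origin: centre of the underside, z up; the bar runs along its x axis
- punnet_a: a small clear rectangular punnet packed with dark red plums, loose, 96 x 72 mm, 34 mm high. Not to be moved. Origin: centre of the underside, long side along its x axis
- punnet_b: a small clear rectangular punnet packed with dark red plums, loose, 96 x 72 mm, 34 mm high. Not to be moved. Origin: centre of the underside, long side along its x axis (the other of two alike)

How it is judged:
By the outcome, as a careful person would: the job done as asked, in the order asked, and still so for the second after the job is handed in, with the robot touching nothing.
It also fails if it takes over 99 s, if anything falls off the work surface, if the arm or the gripper's body presses on something with over 40 N, if the wrist force passes 120 N, or if a joint passes its speed limit or range.

ROBOT

A 7-joint arm with a two-finger parallel gripper is mounted at the origin on the work surface. World frame = base frame: x ahead of the robot, y to its left, z up, the work surface at z = 0. Lengths are in m, angles in rad, forces in N, time in s.
With the tool pointing down it reaches from about 0.4 to 0.85 m from the base axis. Payload 6.9 kg.
Tool frame: the origin (TCP) lies midway between the tips of the shut fingers; the grasp point (between the pads) lies behind it (ctrl.pinch_z is the z of the grasp point in the tool frame, in m); z points along the fingers, y is the line along which they close (so a half turn about z gives the same grasp; the last joint's range is limited). The gripper opens to 85 mm and grips with 20 to 120 N. Pads are 22 mm wide; open, the fingers measure 114 mm over their backs; the gripper's body (76 mm by 85 mm) begins 54 mm behind the grasp point. The pads swing forward as they close: fully open they stand 13 mm farther back than shut.
Start: joints at [1.224, 0.507, -0.238, 1.5, 0.126, 1.149, -0.155], TCP at [0.273, -0.562, 0.194] pointing down, gripper open.
Joint ranges: [-3.08, 3.08], [-0.24, 2.05], [-1.43, 1.35], [0, 2.5], [-1.52, 4.66], [0.17, 1.96], [-2.89, 2.89]. Speed limits (rad/s): [2.39, 2.39, 3.14, 3.14, 3.14, 3.14, 3.14].

INTERFACE

Orientations are given as a unit quaternion [w, x, y, z].
In Python, from station import ctrl, get_state, vision, ticket, models gives the robot as it stands. Calls block until the motion is done:
- ctrl.movep(position, orientation): joint-space move of the TCP to a pose.
- ctrl.movel(position, frame=None, max_speed=0.15): straight line of the TCP; frame=None keeps the orientation; max_speed is the mean speed in m/s.
- ctrl.set_joints(angles): joint-space move.
- ctrl.ungrasp() and ctrl.close_gripper(force=None): open the fingers fully, or close them until they stop; force is the grip in N (None keeps the last).
- ctrl.pause(seconds).
- ctrl.ik(position, orientation): joint angles nearest the present ones, or None.
- get_state(): the state.
- vision.grab_frame(name): name is "side" or "top"; returns (picture, depth): 420x560x3 uint8, blue, green, red; 420x560 float32, m along the optical axis (not along the pixel's ray), 0 where there is no reading.
- vision.camera_info(name): a dict with "mtx" (3x3 intrinsics, pixels), "R" (3x3) and "t" (3): a world point X has camera coordinates R X + t. Camera axes: x right, y down, z forward; pixel columns grow to the right and rows downward; lengths in m; the calibration is good to about 2 mm. A picture is of the moment at which its call begins. camera_info takes no time and is no camera call.
A pose or a line that the arm cannot do raises ctrl.Unreachable and nothing moves.
- ticket.close_job(): hands the job in; it is judged then, once.
Trained networks look in the newest picture that a camera, given by its name, has taken for a name from the list of things; names that differ only in an ending like _2 or _b are one class to them, and where a whole thing is asked for, a point or a joint stands for the part that bears it (a point fixed in the world has none). Each returns a list of dicts, best first, with "p" (0 to 1); they miss things now and then, are a little off and sometimes report something else, mostly with a low value. They report only what shows in the picture. A call takes as long as a camera call.
- models.recognise(camera, target): "point" ([column, row] in pixels, amid what is visible of it).
- models.masks_of(camera, target): "mask" (420x560 bool, what is visible of it) and "point" ([column, row] in pixels, amid what is visible of it).
The state is a dict: "time": time; "qpos": joint angles; "qd": joint speeds; "tau": joint torques, N m; "tcp_pos": TCP position; "eef_rot": TCP orientation; "contact_force": force on the tool from outside, world axes, zero at the start; "wrist_torque": the same for the moment, N m; "width": finger opening in m; "gripper_force": force on a finger pad.
Only numpy, scipy, OpenCV 4.12 (cv2) and the standard library are available. Lean on these libraries where they do the work, as an engineer would, in place of code of your own. Each camera call takes 0.05 s, during which the arm holds its last target. There are 200 camera calls.

## Working session

There is one attempt and no reset: what is moved stays moved. The work goes in short steps, each a Python script; the robot and the scene stay as the last script left them, time stands still between calls to the robot, and variables do not carry over. Pictures are saved under pics/ and viewed, at most 14 in all, crops included, and the job is handed in when it is done.

```bash
mkdir -p pics; ls; python3 - <<'E'
from station import ctrl, get_state, vision, ticket, models
import cv2
s=get_state(); print(s["time"],s["tcp_pos"],s["eef_rot"],s["width"],ctrl.pinch_z)
for c in("side","top"):
    im,d=vision.grab_frame(c); cv2.imwrite(f"pics/{c}0.png",im)
    i=vision.camera_info(c); print(c,i["mtx"].tolist(),(-i["R"].T@i["t"]),i["R"].tolist())
    for n in "crock_wide crock_narrow lid_wide lid_narrow weight_wide weight_narrow punnet_a".split():
        print(n,[(r["point"],round(r["p"],2)) for r in models.recognise(c,n)])
E
```

```text
pics
0.0 [ 0.27309833 -0.56155208  0.19311327] [-8.71623245e-04  9.74479915e-01  2.24472915e-01 -2.12468286e-04] 0.08558920663012268 -0.0187
side [[411.3951630392355, 0.0, 280.4659336212372], [0.0, 411.3951630392355, 215.9786174339105], [0.0, 0.0, 1.0]] [0.04047206 0.56550508 0.7089144 ] [[-0.7666484510901659, -0.6419829371898441, 0.010395229586220685], [-0.44093464720534203, 0.5146522195323227, -0.7353296742443856], [0.4667191760951655, -0.5683229726903133, -0.6776298468762244]]
crock_wide [([361.1, 144.2], 0.76)]
crock_narrow [([224.5, 331.9], 0.72)]
lid_wide [([395.1, 184.9], 0.72)]
lid_narrow [([192.7, 229.6], 0.89)]
weight_wide [([315.1, 201.2], 0.82)]
weight_narrow [([133.4, 326.5], 0.96)]
punnet_a [([259.8, 254.6], 0.67), ([314.8, 202.8], 0.64)]
top [[523.7579006230482, 0.0, 281.0141127703928], [0.0, 523.7579006230482, 217.49063907391172], [0.0, 0.0, 1.0]] [ 0.43375503 -0.01777572  1.25770774] [[0.0008530424752736941, -0.9999970457205408, 0.0022761521753750565], [-0.9976772024827129, -0.0010060963250477933, -0.0681115806339321], [0.06811366944162743, -0.0022127630634143683, -0.9976751133083465]]
crock_wide [([441.2, 213.2], 0.6)]
crock_narrow [([138.9, 281.7], 0.73)]
lid_wide [([404.7, 283.8], 0.64)]
lid_narrow [([208.0, 158.5], 0.85), ([97.5, 217.1], 0.59)]
weight_wide [([314.8, 235.8], 0.9)]
weight_narrow [([97.7, 216.6], 0.55)]
punnet_a [([226.5, 238.1], 0.79), ([331.3, 167.1], 0.65)]
```

View pics/top0.png

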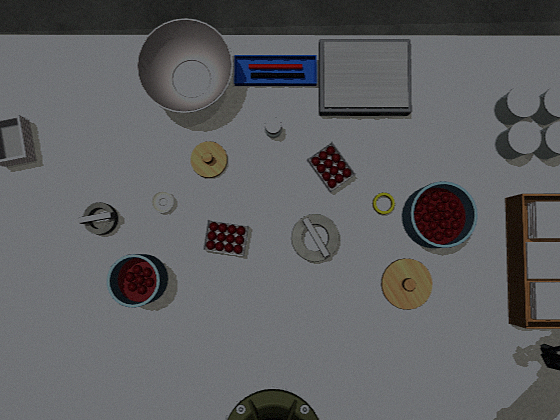

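View pics/side0.png

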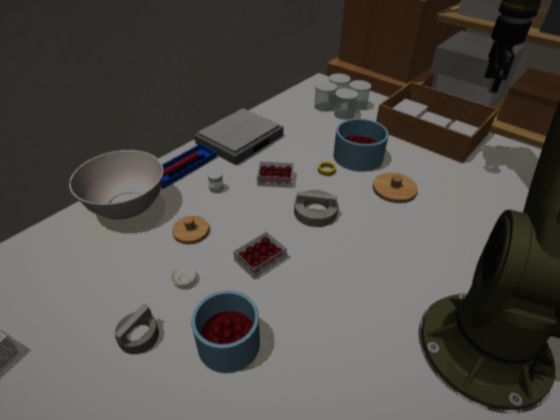

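The top view shows the wide tub at (440,214), narrow tub at (138,281), lids at (406,284) and (209,159), weights at (315,238) and (100,219), and punnets at (227,238) and (331,167). The side view agrees with this. The (315,203) side "punnet" and the (97,217) top "lid_narrow" are false reports; both points are weights.

```bash
cat >> h.py <<'E'
CW=np.array([.5216,-.3845]); CN=np.array([.3737,.308]); H=.20
def quat(a): return [0,np.cos(a/2),np.sin(a/2),0]
def best(p,z,angs):
    """yaw with the smallest joint motion that is reachable high and low"""
    q0=np.array(get_state()["qpos"]); o=[]
    for a in angs:
        j=ctrl.ik([*p,H],quat(a)); k=ctrl.ik([*p,z],quat(a))
        if j is not None and k is not None and np.abs(np.array(j)-k).max()<1.2: o.append((np.abs(np.array(j)-q0).max(),a))
    return min(o)[1]
def pick(p,z,angs,force):
    a=best(p,z,angs); ctrl.ungrasp(); ctrl.movep([*p,H],quat(a))
    ctrl.movel([*p,z+.03],max_speed=.15); ctrl.movel([*p,z],max_speed=.05)
    ctrl.close_gripper(force); w=get_state()["width"]
    ctrl.movel([*p,z+.01],max_speed=.04); ctrl.movel([*p,H],max_speed=.12); s=get_state()
    print("picked yaw %.2f width %.4f -> %.4f fz %.2f t %.1f"%(a,w,s["width"],s["contact_force"][2],s["time"]))
def place(p,z,df,angs):
    """z: expected TCP height at touch; steps down until the load is borne"""
    a=best(p,z,angs); ctrl.movep([*p,H],quat(a)); ctrl.movel([*p,z+.02],max_speed=.12); ctrl.movel([*p,z+.005],max_speed=.04); ctrl.pause(.2)
    f0=get_state()["contact_force"][2]; zz=z+.004
    while zz>z-.005:
        ctrl.movel([*p,zz],max_speed=.03); ctrl.pause(.05); f=get_state()["contact_force"][2]
        if f-f0>df: break
        zz-=.001
    s=get_state(); print("touch z %.4f (exp %.4f) f %.2f->%.2f tcp %s"%(zz,z,f0,f,s["tcp_pos"]))
def leave(p):
    ctrl.ungrasp(); print("width",get_state()["width"],get_state()["contact_force"])
    z=get_state()["tcp_pos"][2]; ctrl.movel([*p,z+.03],max_speed=.06); ctrl.movel([*p,H+.02],max_speed=.2); print("t",get_state()["time"])
ALL=np.linspace(-np.pi,np.pi,24,endpoint=False)
E
python3 - <<'E'
from h import *
im,d=vision.grab_frame("side"); W=cloud("side",d); im,d=vision.grab_frame("top"); V=cloud("top",d)
for X in (W,V):
    P=X.reshape(-1,3); P=P[np.isfinite(P).all(1)]; P=P[(np.hypot(P[:,0]-.659,P[:,1]-.154)<.13)&(P[:,2]>.06)]
    print(len(P),P.max(0) if len(P) else "",np.hypot(P[:,0]-.659,P[:,1]-.154).min() if len(P) else "")
p=np.array([.3628,-.3175])
pick(p,.022,[-.4,-.4+np.pi,.6,1.1,1.6,0.1,-1,-1.5,2.2],50)
place(CW,.045+.022,1.2,ALL)
im,d=vision.grab_frame("side"); cv2.imwrite("pics/s1.png",cv2.resize(im[60:260,260:500],None,fx=2.5,fy=2.5))
E
```

```text
382 [0.78623836 0.23906061 0.10246933] 0.09436564807669741
110 [0.78273258 0.23541367 0.1041811 ] 0.09520273758209076
picked yaw 1.10 width -0.0000 -> 0.0001 fz -0.34 t 7.5
touch z 0.0620 (exp 0.0670) f 0.08->-0.23 tcp [ 0.52158182 -0.38447544  0.06297273]
```

View pics/s1.png

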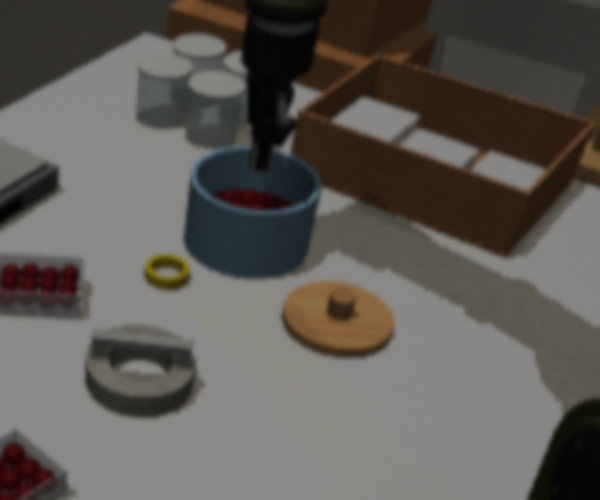

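The fingers shut on nothing: width is 0, the gripper is empty inside the wide tub, and the wide lid is still on the table at crop (340,315). I need to check the lid's position and where the fingertips really are.

```bash
python3 - <<'E'
from h import *
np.set_printoptions(precision=4,suppress=True)
ctrl.movel([*CW,H]); s=get_state(); print(s["tcp_pos"],s["eef_rot"],s["width"])
def prj(c,X):
    i=vision.camera_info(c); v=i["R"]@X+i["t"]; v=i["mtx"]@v; return v[:2]/v[2]
for c in("side","top"):
    im,d=vision.grab_frame(c); W=cloud(c,d)
    r=models.masks_of(c,"lid_wide")[0]; P=W[cv2.dilate(r["mask"].astype(np.uint8),np.ones((5,5)))>0]; P=P[np.isfinite(P).all(1)]
    k=P[P[:,2]>.034]; D=P[(P[:,2]>.007)&(P[:,2]<.02)]; print(c,ring_edge(D[:,:2]),k.mean(0),len(k))
    u=prj(c,s["tcp_pos"]); print("tcp px",u)
    near=W.reshape(-1,3); near=near[np.isfinite(near).all(1)]; near=near[(np.hypot(*(near[:,:2]-CW).T)<.09)&(near[:,2]>.12)&(near[:,2]<.4)]
    print(len(near),near[near[:,2].argsort()[:15]][::3])
    x,y=map(int,u); cv2.circle(im,(x,y),2,(0,255,0),-1); cv2.imwrite(f"pics/t_{c}.png",cv2.resize(im[max(0,y-90):y+60,max(0,x-90):x+90],None,fx=4,fy=4))
E
```

```text
[ 0.5211 -0.3842  0.199 ] [-0.0007  0.9239  0.3827 -0.0005] 7.169936702314889e-05
side [ 0.3623 -0.3165  0.0602] [ 0.3619 -0.3142  0.0398] 62
tcp px [367.9475  95.2024]
1267 [[ 0.5197 -0.3759  0.2368]
 [ 0.5087 -0.3872  0.239 ]
 [ 0.5156 -0.3783  0.2399]
 [ 0.5236 -0.3763  0.241 ]
 [ 0.5203 -0.3754  0.2423]]
top [ 0.3626 -0.3187  0.0597] [ 0.3624 -0.3184  0.0393] 107
tcp px [460.4215 210.2725]
767 [[ 0.5204 -0.3761  0.2373]
 [ 0.5238 -0.3742  0.243 ]
 [ 0.5296 -0.3795  0.2448]
 [ 0.5215 -0.3762  0.2481]
 [ 0.529  -0.3794  0.2504]]
```

View pics/t_side.png

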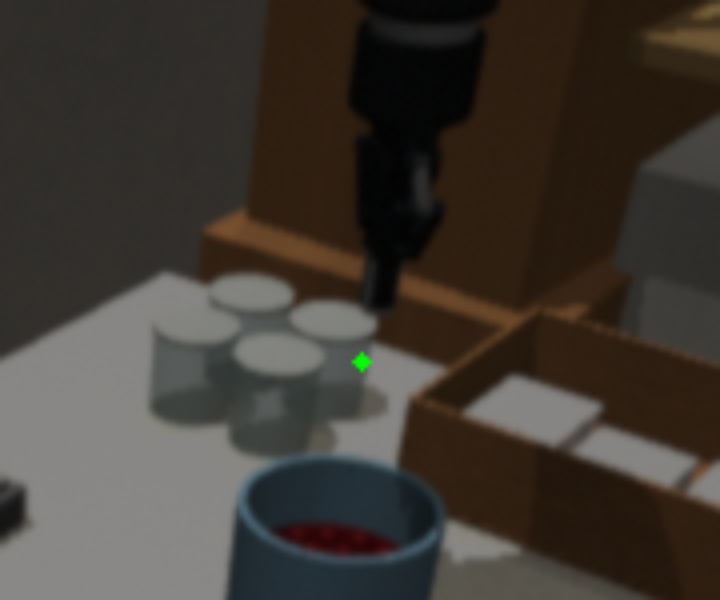

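The side crop shows the visible fingertip at (380,305), well above the projected TCP mark at (362,362). So the real tips sit about 37 mm short of the reported TCP. I'll measure this offset properly, including sideways, by comparing the tool at a yaw and its half turn.

```bash
python3 - <<'E'
from h import *
np.set_printoptions(precision=4,suppress=True)
p=np.array([.50,-.25])
def meas(tag):
    t=get_state()["tcp_pos"]
    for c in("side","top"):
        im,d=vision.grab_frame(c); N=cloud(c,d).reshape(-1,3); N=N[np.isfinite(N).all(1)]
        N=N[(np.hypot(*(N[:,:2]-p).T)<.08)&(N[:,2]>.15)&(N[:,2]<.4)]
        zl=np.percentile(N[:,2],.5); L=N[N[:,2]<zl+.02]
        print(tag,c,"zlow-tcp %.4f"%(zl-t[2]),len(L),"mid-tcp",L.mean(0)[:2]-t[:2],"min",L.min(0)[:2]-t[:2],"max",L.max(0)[:2]-t[:2])
    return im
q=[a for a in ALL if ctrl.ik([*p,.22],quat(a)) is not None and ctrl.ik([*p,.22],quat(a+np.pi)) is not None]
print(np.round(q,2)); a=best(p,.22,q)
ctrl.movep([*p,.22],quat(a)); print("a",a); meas("A")
ctrl.movep([*p,.22],quat(a+np.pi)); meas("B"); ctrl.ungrasp(); meas("Bopen")
im,_=vision.grab_frame("side"); cv2.imwrite("pics/open.png",cv2.resize(im[60:240,260:460],None,fx=3,fy=3))
print(get_state()["time"],get_state()["tcp_pos"])
E
```

```text
[-3.14 -2.88 -2.62 -2.36 -2.09 -1.83 -1.57 -1.31 -1.05 -0.79 -0.52 -0.26
  0.    0.26  0.52  0.79  1.05  1.31  1.57  1.83  2.09  2.36  2.62  2.88]
a 1.0471975511965974
A side zlow-tcp 0.0404 86 mid-tcp [-0.0046  0.0072] min [-0.0161 -0.0077] max [0.0101 0.0137]
A top zlow-tcp 0.0430 15 mid-tcp [-0.0039  0.0087] min [-0.011   0.0067] max [0.0048 0.0109]
B side zlow-tcp 0.0397 85 mid-tcp [-0.0046  0.0071] min [-0.0151 -0.0079] max [0.0116 0.0134]
B top zlow-tcp 0.0442 17 mid-tcp [-0.0039  0.01  ] min [-0.0109  0.008 ] max [0.0048 0.0123]
Bopen side zlow-tcp 0.0526 154 mid-tcp [-0.003   0.0036] min [-0.0542 -0.0339] max [0.0459 0.0361]
Bopen top zlow-tcp 0.0593 16 mid-tcp [-0.0388  0.031 ] min [-0.0471  0.029 ] max [-0.0325  0.0324]
16.0833 [ 0.5  -0.25  0.22]
```

View pics/open.png

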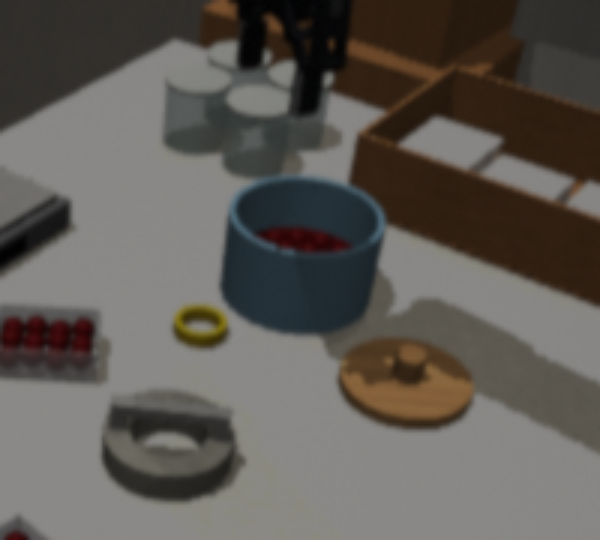

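A half turn gives the same picture, so there is no sideways error, but the tips are about 38 mm short along the tool. I'll get the exact figure by gently touching the bare table with the fingers shut, then pick the wide lid with that correction.

```bash
python3 - <<'E'
from h import *
p=[.41,-.2]; a=best(p,.02,ALL)
ctrl.close_gripper(50); ctrl.movep([*p,.12],quat(a)); ctrl.movel([*p,-.025],max_speed=.1); ctrl.pause(.2)
f0=get_state()["contact_force"][2]; z=-.026
while z>-.05:
    ctrl.movel([*p,z],max_speed=.04); ctrl.pause(.03); s=get_state()
    if s["contact_force"][2]-f0>2: break
    z-=.001
print("touch cmd",z,s["tcp_pos"],f0,s["contact_force"][2]); ctrl.movel([*p,.05]); print(get_state()["time"])
E
```

```text
touch cmd -0.038000000000000006 [ 0.41006741 -0.20005476 -0.03724823] 0.38144855113660925 13.076325803787409
23.6917
```

```bash
python3 - <<'E'
s=open("h.py").read()
s=s.replace("H=.20","H=.163; T=.037  # real tips lie T behind the reported TCP")
s=s.replace("def pick(p,z,angs,force):\n","def pick(p,z,angs,force):\n    z=z-T\n").replace("to bear\"\"\"","")
s=s.replace("    a=best(p,z,angs); ctrl.movep([*p,H],quat(a)); ctrl.movel([*p,z+.02]","    z=z-T; a=best(p,z,angs); ctrl.movep([*p,H],quat(a)); ctrl.movel([*p,z+.02]")
s=s.replace("zz=z+.004","zz=z+.003").replace("zz-=.001","zz-=.0007").replace("z+.005],max_speed=.04","z+.004],max_speed=.05")
s=s.replace('    print("picked','    assert s["width"]>.008,s["width"]\n    print("picked')
open("h.py","w").write(s)
E
python3 - <<'E'
from h import *
pick(np.array([.3626,-.3175]),.022,[-.4,-.4+np.pi,.6,1.1,1.6,0.1,-1,-1.5,2.2],50)
place(CW,.045+.022,1.2,ALL)
im,d=vision.grab_frame("side"); cv2.imwrite("pics/s2.png",cv2.resize(im[60:260,260:500],None,fx=2.5,fy=2.5)); print(get_state()["time"])
E
```

```text
picked yaw 0.60 width 0.0262 -> 0.0259 fz -1.38 t 29.6
touch z 0.0302 (exp 0.0300) f -0.91->2.68 tcp [ 0.52169238 -0.3845646   0.0304932 ]
33.6333
```

View pics/s2.png

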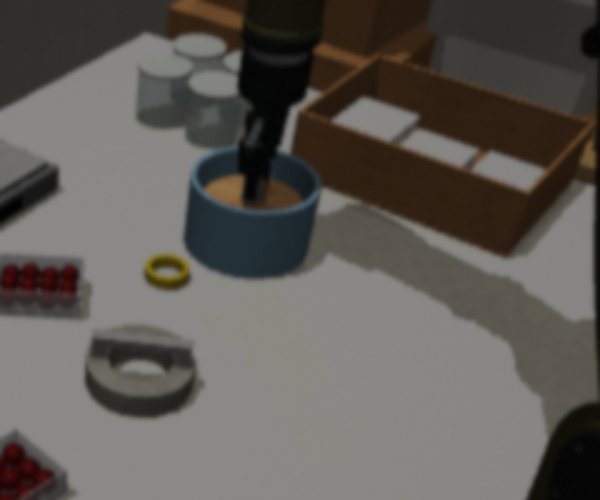

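The lid is flat in the wide tub, centred around crop (252,190), and touched at the expected height. I'll let go and place the wide weight.

```bash
python3 - <<'E'
from h import *
leave(CW)
pick(np.array([.4714,-.1003]),.036,[.5305,.5305-np.pi],80)
place(CW,.059+.036,2.5,ALL)
leave(CW)
im,d=vision.grab_frame("top"); cv2.imwrite("pics/t3.png",cv2.resize(im[150:330,330:530],None,fx=3,fy=3))
E
```

```text
width 0.08527399692663826 [-0.1239514   0.31464823  0.49317863]
t 35.6583
picked yaw 0.53 width 0.0123 -> 0.0124 fz -6.32 t 41.3
touch z 0.0575 (exp 0.0580) f -6.59->5.54 tcp [ 0.52170807 -0.3846152   0.0583963 ]
width 0.08508705417499507 [-0.13300022  0.44935665 -0.34743274]
t 47.6833
```

View pics/t3.png

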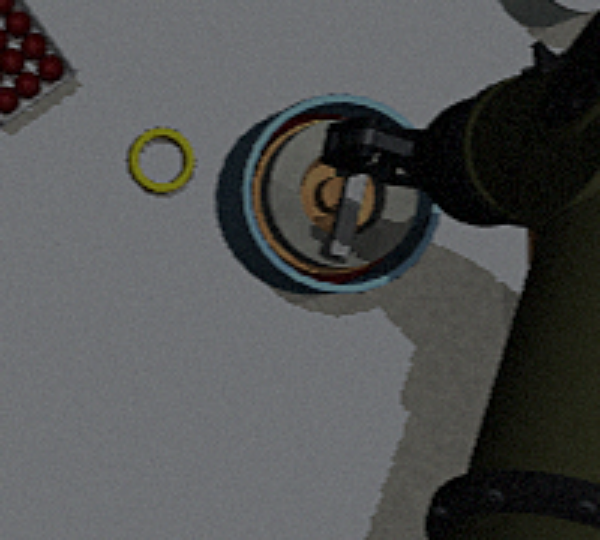

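The wide weight is seated: ring and lid are concentric in the tub, with the knob in the ring under the bar at crop (345,200). Next is the narrow lid, gripped only by the top of its knob so that the opening fingers clear the narrow tub's wall.

```bash
python3 - <<'E'
from h import *
pick(np.array([.6592,.1542]),.035,ALL,50)
place(CN,.045+.035,1.2,ALL)
im,d=vision.grab_frame("side"); cv2.imwrite("pics/s4.png",cv2.resize(im[220:400,100:340],None,fx=3,fy=3)); print(get_state()["time"])
E
```

```text
picked yaw 1.31 width 0.0202 -> 0.0204 fz -0.97 t 54.2
touch z 0.0432 (exp 0.0430) f -1.66->3.51 tcp [0.3737688  0.30805167 0.04340998]
58.6667
```

View pics/s4.png

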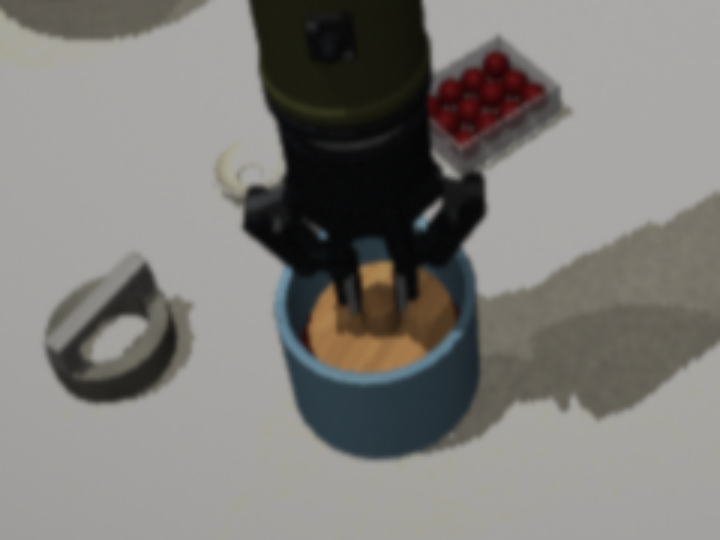

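The narrow lid lies flat on the plums, centred around crop (380,315) with the fingers on the knob top. I'll let go and place the narrow weight.

```bash
python3 - <<'E'
from h import *
leave(CN)
pick(np.array([.516,.4068]),.036,[1.75,1.75-np.pi],80)
place(CN,.059+.036,2.5,ALL)
im,d=vision.grab_frame("side"); cv2.imwrite("pics/s5.png",cv2.resize(im[220:400,100:340],None,fx=3,fy=3)); print(get_state()["time"])
E
```

```text
width 0.08549907728324174 [ 0.73882533 -0.56910929 -0.52571382]
t 60.6667
picked yaw 1.75 width 0.0124 -> 0.0124 fz -4.85 t 65.9
touch z 0.0575 (exp 0.0580) f -4.94->6.04 tcp [0.37398003 0.30811284 0.05820892]
70.0
```

View pics/s5.png

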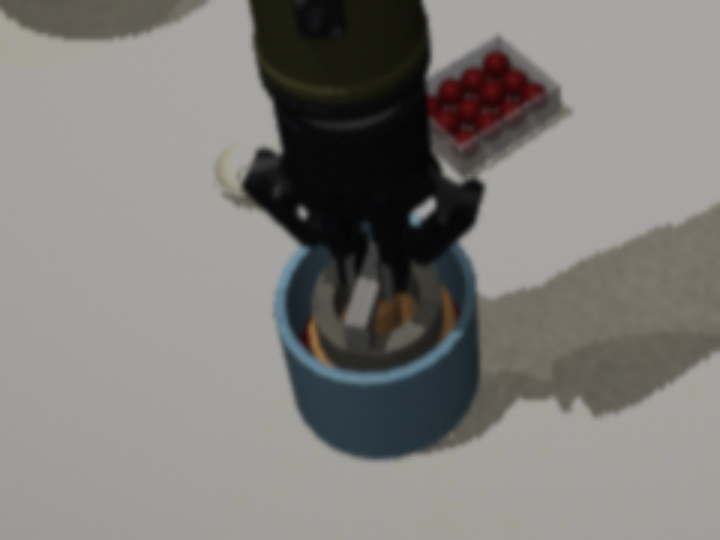

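The ring stands on the lid with the knob inside it, at crop (395,310). I'll let go, move clear and check both tubs.

```bash
python3 - <<'E'
from h import *
leave(CN); a=best([.5,.0],H,ALL); ctrl.movep([.45,.0,.25],quat(a)); ctrl.pause(.3)
im,d=vision.grab_frame("side"); cv2.imwrite("pics/s6.png",im)
W=cloud("side",d).reshape(-1,3); W=W[np.isfinite(W).all(1)]
for n,c,r in(("w",CW,.05),("n",CN,.035)):
    P=W[np.hypot(*(W[:,:2]-c).T)<r]; b=P[(P[:,2]>.1)&(P[:,2]<.14)]; R=P[(P[:,2]>.08)&(P[:,2]<.094)]
    print(n,"bar",len(b),np.percentile(b[:,2],[10,50,90]),b.mean(0)[:2]-c,"ring",np.percentile(R[:,2],[10,50,90]))
print(get_state()["time"])
E
```

```text
width 0.08525582099978377 [0.16771837 0.51139904 0.25935808]
t 71.975
w bar 208 [0.10500277 0.11450335 0.11798007] [-0.00392459  0.00420868] ring [0.08385973 0.08885364 0.09085654]
n bar 334 [0.11072919 0.11681743 0.11831004] [-0.00252457  0.00074626] ring [0.08454196 0.08885856 0.09057197]
73.5583
```

View pics/s6.png

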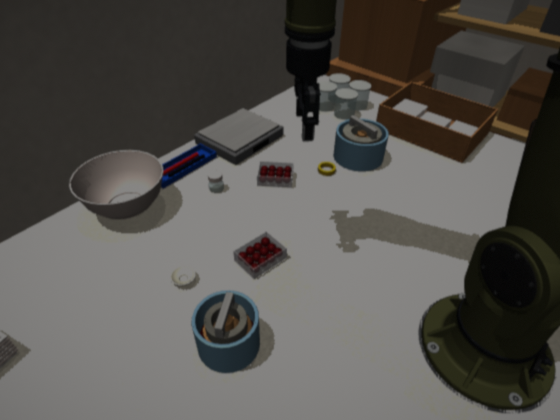

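Both tubs, at (361,143) and (227,328), hold their lid and ring level. The bar tops are at about 117 mm, the punnets at (276,174) and (260,253) haven't moved, and the robot is clear.

```bash
python3 -c "
from station import ticket; print(ticket.close_job())"
```

```text
the job is handed in; nothing more can be done
None
```

Both tubs now have their matching lid and ring weight seated level with the knob inside the ring, the punnets were left untouched, and the job was handed in at about 74 s. An early grasp closed on nothing because the fingertips sit 37 mm short of the reported TCP; I measured that and corrected for it.

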